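# Plug the air outlet, then set the throttle valve two turns open and hold it

### The job

The compressed-air manifold is about to be charged: close its open bayonet outlet with the loose plug, pushing it down against the spring and turning it clockwise until it locks and springs up into its notches. Then use the black crank handle to close the red handwheel valve to its stop (clockwise) and back it off exactly two full turns. Finish while still gripping the crank handle so that the setting cannot creep, and leave the other things on the cart where they lie.

Things in the scene. Friction and masses are not known exactly. Their poses are not given: they have to be found in the camera images.
- plug_center (a point): Loose steel and aluminium bayonet plug, 50.5 mm high, 51 mm across, 0.16 kg, standing on its nose. Point on its axis (z, up) 25 mm above the nose's underside. Heights above that underside: boss 30 mm thick 0 to 18.5; two lugs along +x and -x, out to 22 mm from the axis, 8 mm wide, 6 to 11; flange 18.5 to 23.5; above it the grip bar. A half turn makes no difference.
- plug_bar (a point): Middle of the plug's grip bar, on its axis, 37 mm above the nose's underside. The bar runs along the plug's x axis, like the lugs below: 48 mm long, 12 mm thick (along y), 27 mm high, its top free.
- outlet: Open bayonet outlet: fixed upright aluminium collar, 58 mm across. Origin: centre of its top face, 90 mm above the cart; z up. Its lip has a 34 mm hole with two opposite slots 14 mm wide for the lugs, 65 degrees anticlockwise (from above) of the outlet's x axis. That x axis, marked by two short red lines on the rim, is the way the plug's bar points when locked (either way round).
- outlet_seat (a point): Centre of the sprung rubber seat, 9 mm below the collar's top, where the nose first rests. From there push 9 mm on against the spring (3 rising to 10 N) until the flange meets the collar, keep it down, turn clockwise 65 degrees (past 60 it is in the notches, stop at 71), let go: it springs up 4.5 mm and is locked, nose 14 mm below the collar's top. Not pushed fully down, or anticlockwise, it cannot turn.
- wheel (a joint): Angle of the red handwheel (ring 106 mm over all), rad: 0 = valve shut, at its stop; grows anticlockwise seen from above as it opens; one turn = 6.283. Starts 0.25 to 0.85 turn open; ends at 3.5 turns. Stiff (3 to 4 N at the handle), stays where it is left.
- wheel_axis (a point): Point on the fixed vertical axis of the handwheel, 141 mm above the cart, level with the middle of the crank handle. The ring and hub are about 106 mm above the cart; nothing of the wheel but the handle stands higher than 118 mm.
- handle (a point): Middle of the black crank handle, upright on the wheel's ring, 47 mm from the wheel's axis: barrel-shaped, 21 to 23 mm in diameter, 48 mm high (118 to 166 mm above the cart). It spins freely on its pin, so a gripper holding it from above may keep its own direction while leading it round the circle.
- adjustable_wrench: Bystander, leave alone: rusty-grey adjustable wrench, 46 x 197 x 11 mm, lying near the front edge of the cart; origin at the centre of its underside.
- brass_fitting: Bystander, leave alone: brass hose fitting, 22 x 56 x 19 mm, lying near the front edge; origin at the centre of its underside.
- tape_black: Bystander, leave alone: roll of black tape, 47 mm across, 18 mm high, at the front left; origin at the centre of its underside.
- coupling_nut: Bystander, leave alone: long grey hex coupling nut, 41 x 52 x 36 mm, at the back right; origin at the centre of its underside.
- hex_nut_big: Bystander, leave alone: rusty hex nut, 32 x 36 x 16 mm, at the back right; origin at the centre of its underside.
- short_bolt: Bystander, leave alone: short grey hex bolt, 20 x 50 x 18 mm, lying at the front left; origin at the centre of its underside.

How it is judged:
On the way, in this order (a step that is already met when the one before it is completed fails the run):
1. the plug is locked in the outlet: turned to the notches and sprung up in them, let go (z of plug in the frame of outlet between -0.0156 and -0.012 m and horizontal distance between plug and outlet below 0.004 m and angle between the x axis of plug and the x axis of outlet, either way round below 0.2 rad and angle between plug's own z axis and vertical below 0.08 rad and contact force between the fingers and plug below 0.1 N), for 0.2 s.
2. the valve is closed to its stop (within 0.07 rad) (value of joint wheel below 0.07 rad), for 0.1 s.
At the end, for the whole second after the job is handed in: Plug still locked in the outlet (nose 12 to 15.6 mm below the collar's top, bar within 0.2 rad of the outlet's x axis, centred within 4 mm, upright); wheel at rest two turns from its stop (12.57 rad, within 0.2); the fingers still hold the crank handle between them with more than 2 N (z of plug in the frame of outlet between -0.0156 and -0.012 m and horizontal distance between plug and outlet below 0.004 m and angle between the x axis of plug and the x axis of outlet, either way round below 0.2 rad and angle between plug's own z axis and vertical below 0.08 rad and value of joint wheel between 12.366 and 12.766 rad and velocity of joint wheel between -0.1 and 0.1 rad/s and contact force between the fingers and crank above 2 N and horizontal distance between the grasp point and handle below 0.015 m); the arm keeps its last pose, push and grip.
It fails at once if a bystander was shifted by more than 30 mm (distance of any of adjustable_wrench, brass_fitting, tape_black, coupling_nut, hex_nut_big, short_bolt from where it was at the start of the episode above 0.03 m).
It also fails if it takes over 72 s, if anything falls off the work surface, if the arm or the gripper's body presses on something with over 40 N, if the wrist force passes 120 N, or if a joint passes its speed limit or range.

### The arm

A 6-joint arm with a two-finger parallel gripper is mounted at the origin on a cart in front of the work surface, level with it; the furniture and walls round the work are solid. World frame = base frame: x ahead of the robot, y to its left, z up, the work surface at z = 0. Lengths are in m, angles in rad, forces in N, time in s.
With the tool pointing down it reaches from about 0.35 to 0.975 m from the base axis. Payload 4.9 kg.
Tool frame: the origin (TCP) lies at the very end of the fingers, on their centre line; the grasp point (between the pads) lies 19 mm behind it (pinch_z is the distance from the TCP to the grasp point, in m); z points along the fingers, y is the line along which they close (so a half turn about z gives the same grasp; the last joint's range is limited). The gripper opens to 85 mm and grips with 20 to 120 N. Pads are 22 mm wide; open, the fingers measure 114 mm over their backs; the gripper's body (76 mm by 85 mm) begins 54 mm behind the grasp point. The pads swing forward as they close: fully open they stand 13 mm farther back than shut.
Start: joints at [-1.355, 0.053, 1.613, -0, 1.476, -0.119], TCP at [0.205, -0.59, 0.231] pointing down, gripper open.
Joint ranges: [-3.01, 3.01], [-1.01, 2.22], [0.06, 2.58], [-1.02, 4.17], [0.09, 2.62], [-3.14, 3.14]. Speed limits (rad/s): [2.57, 2.57, 3.14, 3.14, 3.14, 3.14].

### API

Orientations are given as a unit quaternion [w, x, y, z].
In Python, from plant import * gives the robot as it stands. The module is installed in compiled form; this text tells all that it offers.
- The arm moves only by the tool play_rows, never from a script. Its arguments are lists of equal length, an entry for each row: "linear": the shift along the world's x, y, z in m, a list of three; "turn": the turn about the world's z in degrees. A call has 1 to 8 rows; each row shifts and turns the commanded pose from where the row before left it; what a row does not reach is not made up. A row lasts 1/8 s, in which the tool goes at most 62.5 mm and 10.7 degrees, less where a joint would pass 70% of its speed; a pose out of reach is approached as far as the arm can. A call is refused whole if a number of a shift passes 0.0625 or a number of a turn 10.7, either way. A call with a gripper value outside its range is refused whole. "hand" is the finger opening in m, from 0 to 0.0854, set as the call begins (left out, the last holds). The fingers move at their own pace and stop on an object; the grip force is fixed at half the most. Time passes only in rows, so rows that do not move let the fingers close. It gives the time, the measured TCP pose, the force, the opening and the grip force at its end, in the units of the state.
- state(): the state, without advancing time (a new reading comes with each control period).
- grab_frame(name): name is "scene" or "side" or "wrist"; returns the picture (400x640x3 uint8, red, green, blue); there is no depth.
- camera_info(name): a dict with "camera_matrix" (3x3 intrinsics, pixels), "origin" and "attitude" of the camera in the world; the wrist camera has in their place "mount" (4x4, takes a point from camera to tool coordinates, whose origin is the TCP and whose axes are the flange's). Camera axes: x right, y down, z forward; pixel columns grow to the right and rows downward; lengths in m; the calibration is good to about 2 mm. A picture is of the moment at which its call begins: read the wrist's pose just before it. camera_info takes no time and is no camera call.
- job_done(): hands the job in; it is judged then, once.
Trained networks look in the newest picture that a camera, given by its name, has taken for a name from the list of things; names that differ only in an ending like _2 or _b are one class to them, and where a whole thing is asked for, a point or a joint stands for the part that bears it (a point fixed in the world has none). Each returns a list of dicts, best first, with "p" (0 to 1); they miss things now and then, are a little off and sometimes report something else, mostly with a low value. They report only what shows in the picture. A call takes as long as a camera call.
- trace(camera, thing): "region" (400x640 bool, what is visible of it) and "location" ([column, row] in pixels, amid what is visible of it).
The state is a dict: "time": time; "joint_pos": joint angles; "joint_vel": joint speeds; "joint_efforts": joint torques, N m; "tool_pos": TCP position; "tool_rot": TCP orientation; "contact_force": force on the tool from outside, world axes, zero at the start; "ft_torque": the same for the moment, N m; "gripper_width": opening from 0.0 (shut) to 1.0 (fully open); "grasp_force": force on a finger pad.
Only numpy, scipy, OpenCV 4.12 (cv2) and the standard library are available. Lean on these libraries where they do the work, as an engineer would, in place of code of your own. Each camera call takes 0.05 s, during which the arm holds its last target. There are 200 camera calls.

## Working session

There is one attempt and no reset: what is moved stays moved. The work goes in short steps, Python scripts to look and compute and a tool call to move; the robot and the scene stay as the last step left them, time stands still between calls to the robot, and variables do not carry over. Pictures are saved under pics/ and viewed, at most 10 in all, crops included, and the job is handed in when it is done.

Besides the shell and the picture viewer there is one more tool, called after "Request:" as name([rows], argument=value, ...), one row to a line, values as JSON. play_rows: Moves the arm, as the interface text tells. Its arguments: {"type":"object","properties":{"linear":{"type":"array","items":{"type":"array","items":{"type":"number"}}},"turn":{"type":"array","items":{"type":"number"}},"hand":{"type":"number"}},"required":["linear","turn"]}

```bash
mkdir -p pics
cat > h.py <<'E'
from plant import *
import numpy as np, cv2
from scipy.spatial.transform import Rotation as R
def rot(q): return R.from_quat([q[1],q[2],q[3],q[0]]).as_matrix()
def cam(name):
    c=camera_info(name); K=np.array(c["camera_matrix"])
    if name=="wrist":
        s=state(); T=np.eye(4); T[:3,:3]=rot(s["tool_rot"]); T[:3,3]=s["tool_pos"]
        M=T@np.array(c["mount"]); return K,M[:3,:3],M[:3,3]
    a=np.array(c["attitude"]); A=a if a.shape==(3,3) else rot(a)
    return K,A,np.array(c["origin"])
def ray(C,px):
    K,A,o=C; d=A@np.linalg.solve(K,[px[0],px[1],1.]); return o,d
def atz(C,px,z):
    o,d=ray(C,px); return o+d*(z-o[2])/d[2]
def tri(obs):
    S=np.zeros((3,3));b=np.zeros(3)
    for C,px in obs:
        o,d=ray(C,px); d=d/np.linalg.norm(d); P=np.eye(3)-np.outer(d,d); S+=P;b+=P@o
    return np.linalg.solve(S,b)
def proj(C,p):
    K,A,o=C; v=K@(A.T@(np.array(p)-o)); return v[:2]/v[2]
def save(n,im): cv2.imwrite("pics/"+n,cv2.cvtColor(im,cv2.COLOR_RGB2BGR))
E
python3 - <<'E'
from h import *
print(camera_info("scene"),camera_info("side"),camera_info("wrist"))
print(state())
C={}
ims=[]
for n in("scene","side","wrist"):
    C[n]=cam(n); im=grab_frame(n); ims.append(im)
    save(n+"0.png",im)
    for t in("plug_bar","outlet","handle","wheel"):
        r=trace(n,t)
        for q in r[:2]: print(n,t,round(q["p"],2),q["location"],q["region"].sum())
save("ss.png",np.hstack([cv2.resize(i,(400,250)) for i in ims[:2]]))
E
```

```text
{'camera_matrix': array([[490.58335428,   0.        , 321.16114492],
       [  0.        , 490.58335428, 200.60740329],
       [  0.        ,   0.        ,   1.        ]]), 'origin': array([-0.37809945,  0.57737572,  0.8123158 ]), 'attitude': array([ 0.23650936, -0.43308009,  0.76817623, -0.4079341 ])} {'camera_matrix': array([[386.57175499,   0.        , 326.08536378],
       [  0.        , 386.57175499, 199.81816956],
       [  0.        ,   0.        ,   1.        ]]), 'origin': array([0.51685032, 0.82016271, 0.45738176]), 'attitude': array([ 0.00380718, -0.02681624,  0.83563326, -0.54861958])} {'camera_matrix': array([[351.07768981,   0.        , 318.96377344],
       [  0.        , 351.07768981, 201.2621416 ],
       [  0.        ,   0.        ,   1.        ]]), 'mount': array([[-1.26141643e-04, -9.64184399e-01, -2.65232782e-01,
         6.74495076e-02],
       [ 9.99999956e-01, -4.99323519e-05, -2.94072408e-04,
         4.45325101e-04],
       [ 2.70296331e-04, -2.65232807e-01,  9.64184363e-01,
        -1.43584071e-01],
       [ 0.00000000e+00,  0.00000000e+00,  0.00000000e+00,
[... 437 characters left out ...]
), 'tool_pos': array([ 0.20520962, -0.58968179,  0.23007274]), 'tool_rot': array([-1.02825905e-03,  9.86020185e-01,  1.66622732e-01, -5.38077374e-05]), 'contact_force': array([ 0.01166379, -0.20392827, -0.15539215]), 'ft_torque': array([-0.01680443,  0.00030456, -0.02292916]), 'grasp_force': 0.0, 'gripper_width': 0.99791654898004}
scene plug_bar 0.53 [314.2, 256.1] 322
scene outlet 0.78 [365.1, 201.5] 391
scene handle 0.71 [360.4, 159.5] 686
scene handle 0.67 [374.9, 150.0] 105
scene wheel 0.95 [361.3, 161.6] 548
scene wheel 0.18 [361.1, 193.9] 2484
side plug_bar 0.91 [389.2, 261.6] 447
side outlet 0.68 [347.6, 195.5] 399
side handle 0.62 [304.4, 155.7] 122
side wheel 0.73 [298.3, 173.2] 552
```

Run:
```python
from h import *
a=cv2.imread("pics/scene0.png")[100:300,240:440]; b=cv2.imread("pics/side0.png")[100:300,240:440]
cv2.imwrite("pics/crop0.png",np.hstack([cv2.resize(a,(400,400),interpolation=2),cv2.resize(b,(400,400),interpolation=2)]))
S=cam("scene");D=cam("side")
for n,p,q in [("plug",(314.2,256.1),(389.2,261.6)),("outlet",(365.1,201.5),(347.6,195.5)),("handle",(374.9,150),(304.4,155.7)),("wheel",(361,161),(298.3,173.2))]:
    print(n,tri([(S,p),(D,q)]))
```

```text
plug [0.41447147 0.1345631  0.03561846]
outlet [ 0.49806404 -0.0742616   0.08305578]
handle [ 0.6191346  -0.19052158  0.14858862]
wheel [ 0.63281987 -0.15299337  0.11374578]
```

View pics/crop0.png

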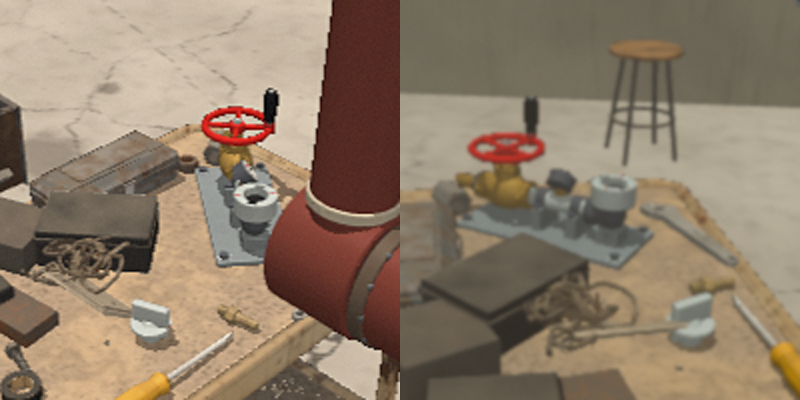

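View pics/scene0.png

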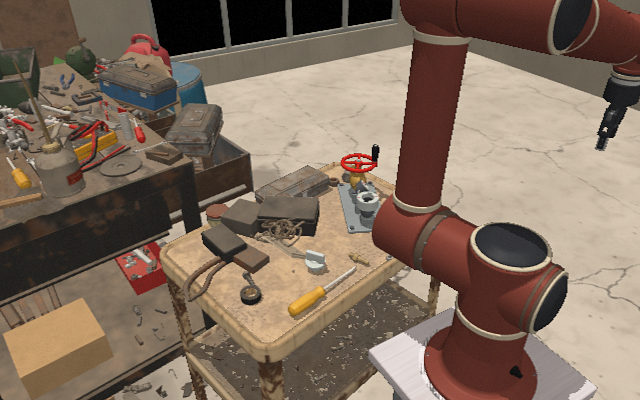

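Request:
play_rows([
  [0.04, 0.06, 0.01],
  [0.04, 0.06, 0.01],
  [0.04, 0.06, 0.01],
  [0.04, 0.06, 0.01],
  [0.03, 0.06, 0],
  [0.02, 0.06, 0],
  [0, 0.06, 0],
  [0, 0.06, 0],
], turn=[0, 0, 0, 0, 0, 0, 0, 0])

```text
time: 1.75
tool_pos: [0.3903, -0.1471, 0.2658]
tool_rot: [0.0, 0.986, 0.167, 0.0]
contact_force: [0.4, 0.7, 0.3]
gripper_width: 0.999
grasp_force: 0.0
```

Request:
play_rows([
  [0, 0.06, -0.01],
  [0, 0.06, -0.01],
  [0, 0.06, 0],
  [0, 0.06, 0],
  [0, 0, 0],
], turn=[0, 0, 0, 0, 0])

```text
time: 2.38
tool_pos: [0.3897, 0.0946, 0.2458]
tool_rot: [-0.0, 0.985, 0.171, 0.0]
contact_force: [0.0, -0.9, -0.8]
gripper_width: 0.998
grasp_force: 0.0
```

```bash
cat > look.py <<'E'
from h import *
import sys
def look(fn,things):
    s=state(); C=cam("wrist"); im=grab_frame("wrist"); save(fn,im)
    print("t",s["time"],"tcp",s["tool_pos"].round(4),"xaxis",np.degrees(np.arctan2(*rot(s["tool_rot"])[[1,0],0])).round(2))
    for t,z in things:
        for q in trace("wrist",t)[:2]:
            m=q["region"]; ys,xs=np.nonzero(m)
            print(t,round(q["p"],2),q["location"],m.sum(),atz(C,q["location"],z).round(4))
            P=np.array([atz(C,p,z)[:2] for p in list(zip(xs,ys))[::5]])
            w,v=np.linalg.eigh(np.cov(P.T)); print("  mean",P.mean(0).round(4),"axis deg",np.degrees(np.arctan2(v[1,1],v[0,1])).round(1),"sd",np.sqrt(w).round(4))
    return C,im
E
python3 - <<'E'
from look import *
look("w1.png",[("plug_bar",.05),("outlet",.09),("handle",.166)])
E
```

```text
t 2.375 tcp [0.3897 0.0946 0.2458] xaxis 19.68
plug_bar 0.95 [298.5, 133.1] 1940 [0.4223 0.1266 0.05  ]
  mean [0.4224 0.1261] axis deg -140.1 sd [0.0116 0.012 ]
outlet 0.87 [560.4, 128.0] 4776 [ 0.5036 -0.0794  0.09  ]
  mean [ 0.502  -0.0795] axis deg 104.2 sd [0.0146 0.0184]
```

View pics/w1.png

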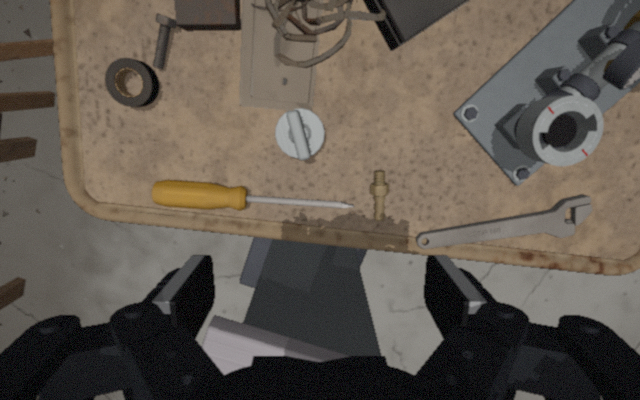

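Run:
```python
from h import *
C=cam("wrist"); im=cv2.imread("pics/w1.png")
a,b=atz(C,(293,112),.05),atz(C,(306,158),.05); d=b-a; print("bar",(a+b)/2,np.degrees(np.arctan2(d[1],d[0]))%180,np.linalg.norm(d))
a,b=atz(C,(551,110),.09),atz(C,(586,153),.09); d=b-a; print("out",(a+b)/2,np.degrees(np.arctan2(d[1],d[0]))%180)
S=cam("scene");print("tri",tri([(S,(314.2,256.1)),(cam("side"),(389.2,261.6)),(C,(299.5,135))]))
# bar brightness mask
c=im[100:170,265:335]
d2=im[80:180,500:620]
cv2.imwrite("pics/c2.png",np.hstack([cv2.resize(c,(500,500),interpolation=2)[:, :380],cv2.resize(d2,(420,350),interpolation=2)[:500].copy() if 0 else cv2.copyMakeBorder(cv2.resize(d2,(420,350),interpolation=2),0,150,0,0,0)]))
```

```text
bar [0.42180175 0.11980083 0.05      ] 34.28683977393044 0.04479583667086105
out [ 0.50220433 -0.09356675  0.09      ] 64.53703862693033
tri [0.41800024 0.126002   0.02989628]
```

View pics/c2.png

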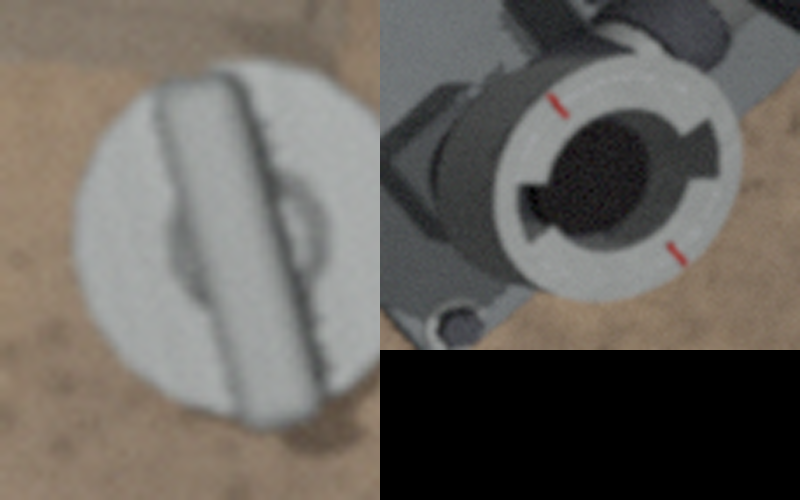

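Request:
play_rows([
  [0.0, 0.0, -0.02],
  [0.0, 0.0, -0.02],
  [0.0, 0, -0.02],
  [0, 0, 0],
  [0, 0, 0],
], turn=[5, 5, 3, 0, 0], hand=0.05)

```text
time: 3.2
tool_pos: [0.391, 0.09, 0.1865]
tool_rot: [0.0, 0.961, 0.276, 0.001]
contact_force: [-0.2, 1.1, 0.5]
gripper_width: 0.584
grasp_force: 0.0
```

```bash
cat > bar.py <<'E'
from look import *
def bar(fn,z):
    C,im=look(fn,[("plug_bar",z)])
    q=trace("wrist","plug_bar")[0]; 
    g=cv2.cvtColor(im,cv2.COLOR_RGB2GRAY)
    print(g[q["region"]].min(),np.percentile(g[q["region"]],[10,50,90]))
    return C,im,q
E
python3 - <<'E'
from bar import *
C,im,q=bar("w2.png",.05)
x,y=map(int,q["location"]); x0=x-50;y0=max(0,y-50); print(x0,y0)
save("c3.png",cv2.resize(im[y0:y0+100,x0:x0+100],(600,600),interpolation=2))
E
```

```text
t 3.2 tcp [0.391  0.09   0.1865] xaxis 32.01
plug_bar 0.77 [300.9, 133.4] 2672 [0.4225 0.1259 0.05  ]
  mean [0.4224 0.1267] axis deg -162.8 sd [0.0112 0.0116]
77 [125.1 162.  170. ]
250 83
```

View pics/c3.png

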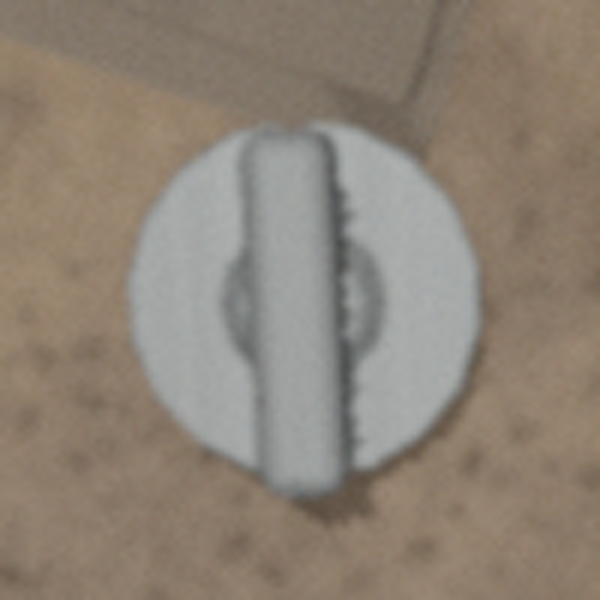

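Run:
```python
from h import *
C=cam("wrist"); s=state(); print(s["tool_pos"])
a,b=atz(C,(298.5,104.7),.0505),atz(C,(300.7,165),.0505); d=a-b; print("bar",(a+b)/2,np.degrees(np.arctan2(d[1],d[0])),np.linalg.norm(d))
print(atz(C,(301,133),.0235))
```

```text
[0.39115713 0.0906292  0.18687092]
bar [0.42081848 0.12653303 0.0505    ] 33.39679358781455 0.04677210626729834
[0.42063657 0.12670415 0.0235    ]
```

Request:
play_rows([
  [0.015, 0.018, -0.03],
  [0.0146, 0.018, -0.03],
  [0, 0, -0.03],
  [0, 0, -0.03],
  [0, 0, -0.025],
  [0, 0, -0.015],
  [0, 0, 0],
  [0, 0, 0],
], turn=[1.4, 0, 0, 0, 0, 0, 0, 0])

```text
time: 4.35
tool_pos: [0.4211, 0.1271, 0.0269]
tool_rot: [0.0, 0.957, 0.289, 0.001]
contact_force: [-0.9, -0.9, 0.4]
gripper_width: 0.579
grasp_force: 0.0
```

Request:
play_rows([
  [0, 0, 0],
  [0, 0, 0],
  [0, 0, 0],
  [0, 0, 0],
  [0, 0, 0],
], turn=[0, 0, 0, 0, 0], hand=0.0)

```text
time: 4.97
tool_pos: [0.4209, 0.1271, 0.0265]
tool_rot: [0.0, 0.957, 0.289, 0.001]
contact_force: [0.1, 0.5, 5.9]
gripper_width: 0.13
grasp_force: 59.7
```

Request:
play_rows([
  [0, 0, 0.03],
  [0, 0, 0.05],
  [0, 0, 0.05],
  [0.02, -0.04, 0.05],
  [0.02, -0.04, 0],
  [0.02, -0.04, 0],
  [0.02, -0.04, 0],
  [0.02, -0.04, 0],
], turn=[0, 0, 8, 10, 10, 10, 10, 10])

```text
time: 5.98
tool_pos: [0.5185, -0.0715, 0.201]
tool_rot: [-0.001, 0.695, 0.719, -0.0]
contact_force: [0.0, 0.5, -0.6]
gripper_width: 0.127
grasp_force: 59.0
```

Request:
play_rows([
  [0.01, -0.04, 0],
  [0, 0, 0],
  [0, 0, 0],
  [0, 0, 0],
  [0, 0, 0],
  [0, 0, 0],
], turn=[10, 10, 10, 8, 0, 0])

```text
time: 6.72
tool_pos: [0.5283, -0.1102, 0.2015]
tool_rot: [-0.001, 0.427, 0.904, -0.0]
contact_force: [0.3, 0.1, -1.1]
gripper_width: 0.129
grasp_force: 59.0
```

Run:
```python
from look import *
C,im=look("w3.png",[("outlet",.09)])
g=im.astype(int); m=(g[...,0]>g[...,1]+50)&(g[...,0]>g[...,2]+50)
n,l,st,c=cv2.connectedComponentsWithStats(m.astype(np.uint8))
for i in range(1,n):
    if st[i,4]>8: print(st[i],c[i],atz(C,c[i],.09).round(4))
```

```text
t 6.725 tcp [ 0.5283 -0.1102  0.2015] xaxis 129.47
outlet 0.84 [314.1, 148.9] 4279 [ 0.5029 -0.0846  0.09  ]
  mean [ 0.503  -0.0858] axis deg -149.8 sd [0.0146 0.0153]
[341 134   9   5  19] [344.57894737 135.84210526] [ 0.5139 -0.0635  0.09  ]
[280 163   8   5  17] [283.47058824 164.82352941] [ 0.4929 -0.1079  0.09  ]
[317 206   4   6  19] [318.89473684 208.42105263] [ 0.5341 -0.1171  0.09  ]
[377 277  81  25 905] [410.08618785 286.79889503] [ 0.6326 -0.1211  0.09  ]
[331 337  11  18 139] [336.26618705 344.42446043] [ 0.6217 -0.2003  0.09  ]
[447 346  18  19 202] [455.63366337 355.03465347] [ 0.7071 -0.1435  0.09  ]
```

View pics/w3.png

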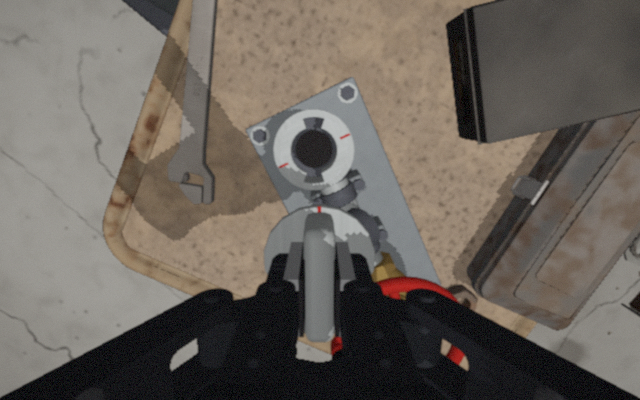

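Request:
play_rows([
  [-0.0125, 0.0125, 0],
  [-0.0124, 0.012, -0.02],
  [0, 0, -0.03],
  [0, 0, -0.025],
  [0, 0, -0.01],
  [0, 0, -0.008],
  [0, 0, 0],
  [0, 0, 0],
], turn=[0.2, 0, 0, 0, 0, 0, 0, 0])

```text
time: 7.82
tool_pos: [0.5038, -0.0857, 0.1097]
tool_rot: [-0.0, 0.424, 0.905, 0.0]
contact_force: [-0.7, 1.5, -1.8]
gripper_width: 0.13
grasp_force: 59.0
```

Request:
play_rows([
  [0, 0, -0.003],
  [0, 0, -0.003],
  [0, 0, -0.003],
  [0, 0, -0.0015],
  [0, 0, 0],
  [0, 0, 0],
], turn=[0, 0, 0, 0, 0, 0])

```text
time: 8.57
tool_pos: [0.5039, -0.0855, 0.1007]
tool_rot: [-0.0, 0.424, 0.906, 0.0]
contact_force: [-6.3, 4.0, 10.4]
gripper_width: 0.125
grasp_force: 60.7
```

Request:
play_rows([
  [-0.0005, 0.0004, -0.001],
  [0, 0, -0.001],
  [0, 0, -0.001],
  [0, 0, 0],
  [0, 0, 0],
], turn=[0, 0, 0, 0, 0])

```text
time: 9.2
tool_pos: [0.504, -0.0855, 0.0985]
tool_rot: [0.0, 0.424, 0.906, 0.0]
contact_force: [-7.5, 3.9, 12.2]
gripper_width: 0.124
grasp_force: 61.0
```

Request:
play_rows([
  [-0.0007, 0.0004, -0.001],
  [0, 0, -0.001],
  [0, 0, 0],
  [0, 0, 0],
], turn=[0, 0, 0, 0])

```text
time: 9.7
tool_pos: [0.5039, -0.0855, 0.098]
tool_rot: [0.001, 0.424, 0.906, -0.0]
contact_force: [-10.4, 2.9, 18.3]
gripper_width: 0.127
grasp_force: 61.9
```

Request:
play_rows([
  [0, 0, 0],
  [0, 0, 0],
  [0, 0, 0],
  [0, 0, 0],
], turn=[-5, -5, -5, 0])

```text
time: 10.2
tool_pos: [0.5044, -0.0847, 0.098]
tool_rot: [0.001, 0.539, 0.842, 0.001]
contact_force: [-7.9, 6.1, 17.6]
gripper_width: 0.127
grasp_force: 61.7
```

Request:
play_rows([
  [0, 0, 0],
  [0, 0, 0],
  [0, 0, 0],
  [0, 0, 0],
  [0, 0, 0],
  [0, 0, 0],
  [0, 0, 0],
  [0, 0, 0],
], turn=[-8, -8, -8, -8, -8, -8, -3, 0])

```text
time: 11.2
tool_pos: [0.5049, -0.085, 0.0981]
tool_rot: [0.001, 0.849, 0.528, 0.002]
contact_force: [-4.9, 4.5, 15.6]
gripper_width: 0.128
grasp_force: 61.5
```

Run:
```python
from h import *
s=state();print(s["ft_torque"],s["contact_force"],s["gripper_width"],np.degrees(np.arctan2(*rot(s["tool_rot"])[[1,0],0])))
```

```text
[0.81988246 1.12016329 0.15085416] [-4.88468255  4.48159443 15.64464812] 0.12848501686738406 63.80584971376168
```

Request:
play_rows([
  [0, 0, 0.002],
  [0, 0, 0.002],
  [0, 0, 0.002],
  [0, 0, 0],
], turn=[0, 0, 0, 0])

```text
time: 11.7
tool_pos: [0.5041, -0.0852, 0.1012]
tool_rot: [0.001, 0.849, 0.528, 0.002]
contact_force: [2.0, 3.5, 6.6]
gripper_width: 0.126
grasp_force: 60.1
```

Request:
play_rows([
  [0, 0, 0],
  [0, 0, 0],
  [0, 0, 0],
  [0, 0, 0.04],
  [0, 0, 0.05],
  [0, 0, 0.04],
  [0, 0, 0],
  [0, 0, 0],
], turn=[0, 0, 0, 0, 0, 0, 0, 0], hand=0.05)

```text
time: 12.7
tool_pos: [0.502, -0.085, 0.2285]
tool_rot: [-0.001, 0.849, 0.528, -0.001]
contact_force: [0.2, 0.8, -0.7]
gripper_width: 0.583
grasp_force: 0.0
```

Request:
play_rows([
  [-0.03, -0.05, 0],
  [0, 0, 0],
  [0, 0, 0],
], turn=[0, 0, 0])

```text
time: 13.08
tool_pos: [0.4718, -0.1347, 0.2279]
tool_rot: [-0.001, 0.849, 0.528, -0.001]
contact_force: [0.4, -0.4, -0.2]
gripper_width: 0.586
grasp_force: 0.0
```

Run:
```python
from look import *
C,im=look("w4.png",[("plug_bar",.1265),("handle",.166),("wheel",.11)])
S=cam("side"); i2=grab_frame("side")
for t in("plug_bar","outlet","handle","wheel"):
    for q in trace("side",t)[:1]: print(t,q["p"],q["location"])
save("c5.png",np.hstack([cv2.resize(im,(480,300)),cv2.resize(i2[150:250,300:400],(300,300),interpolation=2)]))
```

```text
t 13.075 tcp [ 0.4718 -0.1347  0.2279] xaxis 63.74
plug_bar 0.75 [329.1, 116.7] 3596 [ 0.5044 -0.0848  0.1265]
  mean [ 0.5038 -0.0848] axis deg 57.1 sd [0.0112 0.0115]
handle 0.98 [557.8, 185.4] 2019 [ 0.6092 -0.1796  0.166 ]
  mean [ 0.608  -0.1804] axis deg 135.1 sd [0.005  0.0118]
handle 0.74 [165.5, 67.5] 918 [ 0.4348 -0.0197  0.166 ]
  mean [ 0.4363 -0.0198] axis deg -157.2 sd [0.0026 0.0087]
wheel 0.65 [556.7, 115.2] 11726 [ 0.6522 -0.1571  0.11  ]
  mean [ 0.6472 -0.1591] axis deg 81.5 sd [0.0279 0.034 ]
plug_bar 0.74 [346.5, 186.9]
outlet 0.62 [345.7, 197.8]
wheel 0.57 [301.5, 171.1]
```

View pics/c5.png

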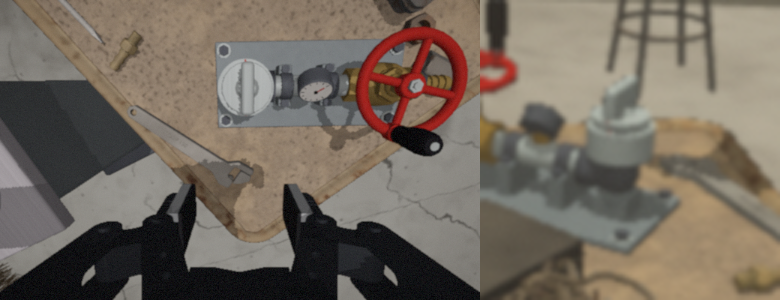

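Request:
play_rows([
  [0.04, -0.02, 0.01],
  [0.04, -0.02, 0.01],
  [0.04, -0.01, 0.01],
  [0.03, -0.01, 0],
  [0, 0, 0],
  [0, 0, 0],
], turn=[0, 0, 0, 0, 0, 0])

```text
time: 14.28
tool_pos: [0.6221, -0.1947, 0.2593]
tool_rot: [-0.0, 0.849, 0.528, -0.0]
contact_force: [-0.9, 0.1, 0.0]
gripper_width: 0.581
grasp_force: 0.0
```

Run:
```python
from look import *
C,im=look("w5.png",[("handle",.166)])
q=trace("wrist","wheel")
for r in q[:2]:
    if r["region"].sum()<500: continue
    ys,xs=np.nonzero(r["region"]); print(r["p"],len(xs),xs.min(),xs.max(),ys.min(),ys.max())
g=im.astype(int); m=((g[...,0]>g[...,1]+60)&(g[...,0]>g[...,2]+60)).astype(np.uint8)
cs,_=cv2.findContours(m,cv2.RETR_EXTERNAL,2); c=max(cs,key=cv2.contourArea)
h=cv2.convexHull(c)[:,0].astype(float)
P=np.array([atz(C,p,.106)[:2] for p in h])
A=np.c_[2*P,np.ones(len(P))]; s=np.linalg.lstsq(A,(P**2).sum(1),rcond=None)[0]; print("circle",s[:2],np.sqrt(s[2]+s[:2]@s[:2]))
```

```text
t 14.275 tcp [ 0.6221 -0.1947  0.2593] xaxis 63.79
handle 0.92 [307.3, 195.1] 865 [ 0.618  -0.1856  0.166 ]
  mean [ 0.6207 -0.1864] axis deg 63.0 sd [0.0053 0.0066]
0.65 7659 261 387 61 212
circle [ 0.64788561 -0.1540117 ] 0.05247746601859391
```

View pics/w5.png

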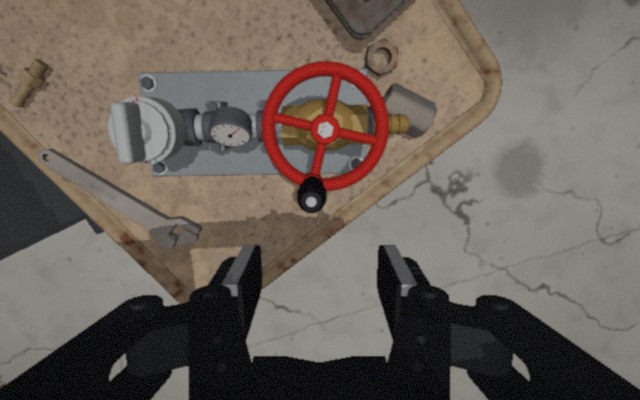

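Run:
```python
from h import *
C=cam("wrist"); c=np.array([.6479,-.154])
for p,z in [((311.5,200),.166),((312,198),.166),((312.5,185),.121),((312,192),.145)]:
    v=atz(C,p,z)[:2]-c; print(p,v+c,np.linalg.norm(v),np.degrees(np.arctan2(v[1],v[0])))
for a in (-125,-120,-115):
    for z in (.118,.141,.166): print(a,z,proj(C,[c[0]+.047*np.cos(np.radians(a)),c[1]+.047*np.sin(np.radians(a)),z]))
print(state()["tool_pos"])
```

```text
(311.5, 200) [ 0.6188745  -0.19024913] 0.04643790158184357 -128.6850430498089
(312, 198) [ 0.61983633 -0.18910655] 0.044944851340839836 -128.63833357889712
(312.5, 185) [ 0.6190121  -0.18961275] 0.04585606748256219 -129.04783301236282
(312, 192) [ 0.61907118 -0.18967469] 0.04586703227847634 -128.94177923979194
-125 0.118 [316.18642914 186.24558371]
-125 0.141 [315.91706995 192.9134487 ]
-125 0.166 [315.56927339 201.52299503]
-120 0.118 [321.07516287 186.77191625]
-120 0.141 [321.20667916 193.48013869]
-120 0.166 [321.37648064 202.14116526]
-115 0.118 [325.99065451 186.88059173]
-115 0.141 [326.52509013 193.59725805]
-115 0.166 [327.2150949  202.26908236]
[ 0.62190011 -0.19469549  0.25993417]
```

Request:
play_rows([
  [-0.0033, 0.0041, -0.03],
  [0, 0, -0.03],
  [0, 0, -0.03],
  [0, 0, -0.025],
  [0, 0, -0.02],
  [0, 0, 0],
  [0, 0, 0],
], turn=[0, 0, 0, 0, 0, 0, 0])

```text
time: 15.3
tool_pos: [0.6199, -0.1912, 0.1261]
tool_rot: [0.001, 0.849, 0.528, 0.001]
contact_force: [0.8, 0.2, 1.7]
gripper_width: 0.584
grasp_force: 0.0
```

Request:
play_rows([
  [0, 0, 0],
  [0, 0, 0],
  [0, 0, 0],
  [0, 0, 0],
], turn=[0, 0, 0, 0], hand=0.0)

```text
time: 15.8
tool_pos: [0.6198, -0.1912, 0.1264]
tool_rot: [0.001, 0.849, 0.528, 0.0]
contact_force: [-1.5, -0.0, 6.0]
gripper_width: 0.231
grasp_force: 58.8
```

```bash
cat > arc.py <<'E'
import sys,numpy as np,json
from h import state
c=np.array([.6479,-.154]); s=state(); v=s["tool_pos"][:2]-c
a=np.degrees(np.arctan2(v[1],v[0])); print("t",s["time"],s["tool_pos"].round(4),"r",np.linalg.norm(v).round(4),"ang",a.round(2),"F",s["contact_force"].round(1),"w",s["gripper_width"],s["grasp_force"])
if len(sys.argv)>1:
    st,n=float(sys.argv[1]),int(sys.argv[2]); A=np.radians(a+st*np.arange(n+1)); p=.047*np.c_[np.cos(A),np.sin(A)]
    print(json.dumps([[*d,0] for d in np.diff(p,axis=0).round(4).tolist()]))
E
python3 arc.py -12 8; python3 arc.py -12 24|tail -1
```

```text
t 15.8 [ 0.6198 -0.1912  0.1264] r 0.0466 ang -127.11 F [-1.5 -0.   6. ] w 0.2308053097440354 58.82894575595856
[[-0.0072, 0.0067, 0], [-0.0056, 0.0081, 0], [-0.0038, 0.0091, 0], [-0.0019, 0.0096, 0], [0.0002, 0.0098, 0], [0.0022, 0.0096, 0], [0.0042, 0.0089, 0], [0.0059, 0.0078, 0]]
[[-0.0072, 0.0067, 0], [-0.0056, 0.0081, 0], [-0.0038, 0.0091, 0], [-0.0019, 0.0096, 0], [0.0002, 0.0098, 0], [0.0022, 0.0096, 0], [0.0042, 0.0089, 0], [0.0059, 0.0078, 0], [0.0074, 0.0064, 0], [0.0086, 0.0047, 0], [0.0094, 0.0029, 0], [0.0098, 0.0008, 0], [0.0098, -0.0012, 0], [0.0093, -0.0032, 0], [0.0084, -0.0051, 0], [0.0072, -0.0067, 0], [0.0056, -0.0081, 0], [0.0038, -0.0091, 0], [0.0019, -0.0096, 0], [-0.0002, -0.0098, 0], [-0.0022, -0.0096, 0], [-0.0042, -0.0089, 0], [-0.0059, -0.0078, 0], [-0.0074, -0.0064, 0]]
```

Request:
play_rows([
  [-0.0072, 0.0067, 0],
  [-0.0056, 0.0081, 0],
  [-0.0038, 0.0091, 0],
  [-0.0019, 0.0096, 0],
  [0.0002, 0.0098, 0],
  [0.0022, 0.0096, 0],
  [0.0042, 0.0089, 0],
  [0.0059, 0.0078, 0],
], turn=[0, 0, 0, 0, 0, 0, 0, 0])

```text
time: 16.8
tool_pos: [0.6132, -0.1213, 0.1263]
tool_rot: [0.001, 0.849, 0.528, -0.0]
contact_force: [-2.2, -3.1, 7.1]
gripper_width: 0.233
grasp_force: 59.9
```

```bash
python3 arc.py
```

```text
t 16.8 [ 0.6132 -0.1213  0.1263] r 0.0477 ang 136.76 F [-2.2 -3.1  7.1] w 0.23282786713047582 59.87236797809601
```

Request:
play_rows([
  [0.0074, 0.0064, 0],
  [0.0086, 0.0047, 0],
  [0.0094, 0.0029, 0],
  [0.0098, 0.0008, 0],
  [0, 0, 0],
], turn=[0, 0, 0, 0, 0])

```text
time: 17.42
tool_pos: [0.6496, -0.1063, 0.1264]
tool_rot: [0.001, 0.849, 0.528, 0.001]
contact_force: [1.3, -1.4, 6.0]
gripper_width: 0.233
grasp_force: 59.6
```

```bash
python3 arc.py
```

```text
t 17.425 [ 0.6496 -0.1063  0.1264] r 0.0477 ang 87.98 F [ 1.3 -1.4  6. ] w 0.2333625880119628 59.577654004096985
```

Request:
play_rows([
  [0.0098, -0.0012, 0],
  [0.0093, -0.0032, 0],
  [0.0084, -0.0051, 0],
  [0.0072, -0.0067, 0],
  [0, 0, 0],
], turn=[0, 0, 0, 0, 0])

```text
time: 18.05
tool_pos: [0.6688, -0.1114, 0.1258]
tool_rot: [-0.021, 0.848, 0.53, -0.012]
contact_force: [-59.6, 31.7, 42.0]
gripper_width: 0.232
grasp_force: 67.3
```

```bash
python3 arc.py
```

```text
t 18.05 [ 0.6688 -0.1114  0.1258] r 0.0474 ang 63.91 F [-59.6  31.7  42. ] w 0.23192875579108765 67.33164668083191
```

Request:
play_rows([
  [-0.0063, 0.0052, 0],
  [-0.0063, 0.0052, 0],
  [0, 0, 0],
  [0, 0, 0],
], turn=[0, 0, 0, 0])

```text
time: 18.55
tool_pos: [0.6678, -0.1109, 0.1262]
tool_rot: [-0.003, 0.849, 0.529, -0.002]
contact_force: [-11.6, 2.2, 12.6]
gripper_width: 0.231
grasp_force: 61.5
```

```bash
python3 arc.py; python3 arc.py 12 30
```

```text
t 18.55 [ 0.6678 -0.1109  0.1262] r 0.0475 ang 65.22 F [-11.6   2.2  12.6] w 0.23082843870206143 61.45635187625885
t 18.55 [ 0.6678 -0.1109  0.1262] r 0.0475 ang 65.22 F [-11.6   2.2  12.6] w 0.23082843870206143 61.45635187625885
[[-0.0093, 0.0032, 0], [-0.0098, 0.0012, 0], [-0.0098, -0.0009, 0], [-0.0094, -0.0029, 0], [-0.0086, -0.0048, 0], [-0.0074, -0.0065, 0], [-0.0059, -0.0079, 0], [-0.0041, -0.0089, 0], [-0.0022, -0.0096, 0], [-0.0001, -0.0098, 0], [0.0019, -0.0096, 0], [0.0039, -0.009, 0], [0.0057, -0.008, 0], [0.0072, -0.0067, 0], [0.0084, -0.005, 0], [0.0093, -0.0032, 0], [0.0098, -0.0012, 0], [0.0098, 0.0009, 0], [0.0094, 0.0029, 0], [0.0086, 0.0048, 0], [0.0074, 0.0065, 0], [0.0059, 0.0079, 0], [0.0041, 0.0089, 0], [0.0022, 0.0096, 0], [0.0001, 0.0098, 0], [-0.0019, 0.0096, 0], [-0.0039, 0.009, 0], [-0.0057, 0.008, 0], [-0.0072, 0.0067, 0], [-0.0084, 0.005, 0]]
```

Request:
play_rows([
  [-0.0129, 0.0056, 0],
  [-0.0098, 0.0012, 0],
  [-0.0098, -0.0009, 0],
  [-0.0094, -0.0029, 0],
  [-0.0086, -0.0048, 0],
  [-0.0074, -0.0065, 0],
  [-0.0059, -0.0079, 0],
  [-0.0041, -0.0089, 0],
], turn=[0, 0, 0, 0, 0, 0, 0, 0])

```text
time: 19.55
tool_pos: [0.6036, -0.1364, 0.1262]
tool_rot: [0.0, 0.849, 0.528, 0.002]
contact_force: [5.2, 1.9, 6.0]
gripper_width: 0.234
grasp_force: 60.7
```

Request:
play_rows([
  [-0.0022, -0.0096, 0],
  [-0.0001, -0.0098, 0],
  [0.0019, -0.0096, 0],
  [0.0039, -0.009, 0],
  [0.0057, -0.008, 0],
  [0.0072, -0.0067, 0],
  [0.0084, -0.005, 0],
], turn=[0, 0, 0, 0, 0, 0, 0])

```text
time: 20.42
tool_pos: [0.6265, -0.1953, 0.1262]
tool_rot: [-0.0, 0.849, 0.528, -0.001]
contact_force: [-3.1, -0.1, 10.9]
gripper_width: 0.231
grasp_force: 61.3
```

```bash
python3 arc.py
```

```text
t 20.425 [ 0.6265 -0.1953  0.1262] r 0.0466 ang -117.37 F [-3.1 -0.1 10.9] w 0.23107475155908955 61.34271740913391
```

Request:
play_rows([
  [0.0093, -0.0032, 0],
  [0.0098, -0.0012, 0],
  [0.0098, 0.0009, 0],
  [0.0094, 0.0029, 0],
  [0.0086, 0.0048, 0],
  [0.0074, 0.0065, 0],
  [0.0059, 0.0079, 0],
  [0.0041, 0.0089, 0],
], turn=[0, 0, 0, 0, 0, 0, 0, 0])

```text
time: 21.42
tool_pos: [0.692, -0.1685, 0.1263]
tool_rot: [0.001, 0.849, 0.528, -0.0]
contact_force: [-0.6, -3.4, 7.3]
gripper_width: 0.231
grasp_force: 60.9
```

Request:
play_rows([
  [0.0022, 0.0096, 0],
  [0.0001, 0.0098, 0],
  [-0.0019, 0.0096, 0],
  [-0.0039, 0.009, 0],
  [-0.0057, 0.008, 0],
  [-0.0072, 0.0067, 0],
  [-0.0084, 0.005, 0],
], turn=[0, 0, 0, 0, 0, 0, 0])

```text
time: 22.3
tool_pos: [0.6672, -0.1105, 0.1263]
tool_rot: [0.002, 0.849, 0.528, 0.0]
contact_force: [1.7, -5.2, 7.4]
gripper_width: 0.228
grasp_force: 60.8
```

```bash
python3 arc.py
```

```text
t 22.3 [ 0.6672 -0.1105  0.1263] r 0.0476 ang 66.01 F [ 1.7 -5.2  7.4] w 0.22758749399926906 60.83957076072693
```

One turn done; the second.

Request:
play_rows([
  [-0.0093, 0.0032, 0],
  [-0.0098, 0.0012, 0],
  [-0.0098, -0.0009, 0],
  [-0.0094, -0.0029, 0],
  [-0.0086, -0.0048, 0],
  [-0.0074, -0.0065, 0],
  [-0.0059, -0.0079, 0],
  [-0.0041, -0.0089, 0],
], turn=[0, 0, 0, 0, 0, 0, 0, 0])

```text
time: 23.3
tool_pos: [0.6036, -0.1364, 0.1263]
tool_rot: [0.0, 0.849, 0.528, 0.002]
contact_force: [5.5, 2.4, 5.5]
gripper_width: 0.234
grasp_force: 60.7
```

Request:
play_rows([
  [-0.0022, -0.0096, 0],
  [-0.0001, -0.0098, 0],
  [0.0019, -0.0096, 0],
  [0.0039, -0.009, 0],
  [0.0057, -0.008, 0],
  [0.0072, -0.0067, 0],
  [0.0084, -0.005, 0],
], turn=[0, 0, 0, 0, 0, 0, 0])

```text
time: 24.18
tool_pos: [0.6265, -0.1953, 0.1262]
tool_rot: [-0.0, 0.849, 0.528, -0.001]
contact_force: [-5.0, -0.2, 10.4]
gripper_width: 0.227
grasp_force: 61.3
```

Request:
play_rows([
  [0.0093, -0.0032, 0],
  [0.0098, -0.0012, 0],
  [0.0098, 0.0009, 0],
  [0.0094, 0.0029, 0],
  [0.0086, 0.0048, 0],
  [0.0074, 0.0065, 0],
  [0.0059, 0.0079, 0],
  [0.0041, 0.0089, 0],
], turn=[0, 0, 0, 0, 0, 0, 0, 0])

```text
time: 25.18
tool_pos: [0.692, -0.1685, 0.1263]
tool_rot: [0.001, 0.849, 0.528, -0.0]
contact_force: [-0.5, -3.7, 7.5]
gripper_width: 0.227
grasp_force: 60.9
```

Request:
play_rows([
  [0.0022, 0.0096, 0],
  [0.0001, 0.0098, 0],
  [-0.0019, 0.0096, 0],
  [-0.0039, 0.009, 0],
  [-0.0057, 0.008, 0],
  [-0.0072, 0.0067, 0],
  [-0.0084, 0.005, 0],
  [0, 0, 0],
], turn=[0, 0, 0, 0, 0, 0, 0, 0])

```text
time: 26.18
tool_pos: [0.6661, -0.1101, 0.1262]
tool_rot: [0.0, 0.849, 0.528, -0.001]
contact_force: [-2.8, -2.5, 9.5]
gripper_width: 0.232
grasp_force: 61.2
```

```bash
python3 arc.py
python3 - <<'E'
from look import *
C,im=look("w6.png",[])
S=cam("side"); i2=grab_frame("side")
save("c6.png",np.hstack([cv2.resize(im,(480,300)),cv2.resize(i2[150:250,300:400],(300,300),interpolation=2)]))
E
```

```text
t 26.175 [ 0.6661 -0.1101  0.1262] r 0.0475 ang 67.52 F [-2.8 -2.5  9.5] w 0.23241717367701517 61.187074184417725
t 26.175 tcp [ 0.6661 -0.1101  0.1262] xaxis 63.79
```

View pics/c6.png

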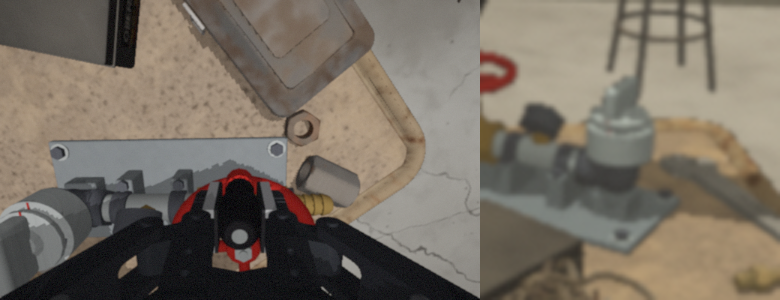

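Request:
play_rows([
  [0, 0, 0],
  [0, 0, 0],
  [0, 0, 0],
  [0, 0, 0],
], turn=[0, 0, 0, 0])

```text
time: 26.78
tool_pos: [0.6661, -0.1101, 0.1262]
tool_rot: [-0.0, 0.849, 0.528, -0.001]
contact_force: [-3.9, -1.4, 9.1]
gripper_width: 0.227
grasp_force: 61.2
```

```bash
python3 arc.py; python3 -c "
from plant import *
print(job_done())"
```

```text
t 26.775 [ 0.6661 -0.1101  0.1262] r 0.0475 ang 67.51 F [-3.9 -1.4  9.1] w 0.22712031066543875 61.165244579315186
the job is handed in; nothing more can be done
None
```

I handed the job in at 26.8 s, with no verdict shown. By the camera views the plug is turned to its marks and looks locked in the outlet. I drove the valve to its stop and backed it off two turns (about 2° over by the tool's measured angle), and the gripper still holds the crank handle at about 61 N.

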